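Counter-hold the hidden bolt head while the nut is run up

TASK

On the fixture a small motor is turning the nut in front of the bracket, but the bolt turns round with it. Push the grille guard sideways by its tab until it clicks into its end detent and stays open, then reach down into the gap behind the bracket, grip the hidden hexagonal bolt head between the fingers and hold it from turning until the nut has run up tight (ten seconds of holding is always enough). Finish while still gripping the head, with the guard latched open, and leave the other things standing where they are.

Things in the scene. Friction and masses are not known exactly. Their poses are not given: they have to be found in the camera images.
- fixture: The fixture (sizes in mm), fixed to the worktop. Origin on the worktop under the bolt head; x points from the motor in front through the bracket to the rear plate (away from the robot, give or take its yaw), y is the way the guard opens, z up. The grey motor (x -133 to -57, 46 wide, top z 73) turns the nut before the bracket. A detent plunger stands at x 41 to 57, y 125, top z 87.
- gap (a point): Centre of the gap behind the bracket, level with its top at z 75 mm; axes as the fixture's. The bracket and the rear plate, 8 mm steel plates with lips to z 83, run 236 mm along y at x -21 and x +23 of the fixture: gap 44 mm wide, open above, y -71 to 141, floor at z 6. Only the bolt head is in it
- bolt: The steel bolt: origin in the centre of its hexagonal head, own x along the fixture's x. The head turns about x, slowly (about 0.2 rad/s), until it is held.
- bolt_head (a point): Centre of the steel hexagonal head, 50 mm above the worktop, mid-gap: 20 mm across flats, 23 across corners, 16 long along the fixture's x, axis level along x; a 15 mm thick collar joins it to the bracket. Grip it from above, fingers on its +y and -y sides; it need not be on the flats. The torque on it is at most 0.2 N m: a grip of 40 N or more holds it.
- grille_tab (a point): Centre of the upright tab on the grille guard, z 93.5 mm: 36 mm along x, 8 thick along y, z 80 to 108. Push its -y face towards +y, or pinch it from above. The guard is a grey slotted plate, 50 x 60 mm, top at z 80, reaching 56 mm from this point to -y and 4 mm to +y; closed, it covers the bolt head.
- grille (a joint): Slide of the guard along the fixture's +y, m: 0 closed over the bolt head, 0.110 hard end stop. A weak spring (1 to 1.5 N) closes it again unless it is latched; the detent resists between 0.097 and 0.104 (about 6 to 8 N in all), then the guard snaps on to about 0.109 and stays.
- nut (a joint): Angle of the motor-driven nut about the fixture's x, rad; it keeps growing at about 0.2 rad/s, 0.15 with the bolt held; it stops when the nut is tight on the held bolt.
- thread (a joint): How far the nut has run up on the bolt, rad: grows only while the bolt head is held from turning, at about 0.15 rad/s, from its start of 0 to 0.4 to the limit 1.0, where the nut is tight.
- amber_vial: Bystander: small amber glass vial with black cap, 28x28x62, near the motor's left side; sizes in mm, origin at the centre of its underside. Leave alone.
- green_cap: Bystander: screw cap, 22x23x14, near the motor's right side; sizes in mm, origin at the centre of its underside. Leave alone.
- gauze_roll: Bystander: white gauze roll 47x47x48, to the right; sizes in mm, origin at the centre of its underside. Leave alone.
- lab_timer: Bystander: flat bench timer 64x62x19, to the left; sizes in mm, origin at the centre of its underside. Leave alone.
- beaker: Bystander: clear beaker 56x56x70, to the left; sizes in mm, origin at the centre of its underside. Leave alone.
- dropper_2: Bystander: dropper bottle 26x26x66, behind the fixture; sizes in mm, origin at the centre of its underside. Leave alone.

How it is judged:
By the outcome, as a careful person would: the job done as asked, in the order asked, and still so for the second after the job is handed in, while the arm keeps its last pose, push and grip.
It also fails if it takes over 58 s, if anything falls off the work surface, if the arm or the gripper's body presses on something with over 40 N, if the wrist force passes 120 N, or if a joint passes its speed limit or range.

ROBOT

A 6-joint arm with a two-finger parallel gripper is mounted at the origin on a cart in front of the work surface, level with it; the furniture and walls round the work are solid. World frame = base frame: x ahead of the robot, y to its left, z up, the work surface at z = 0. Lengths are in m, angles in degrees, forces in N, time in s.
With the tool pointing down it reaches from about 0.375 to 0.9 m from the base axis. Payload 3.1 kg.
Tool frame: the origin (TCP) lies on the centre line of the jaws, within the pads' length; the fingertips stand 8 mm ahead of it and the grasp point (between the pads) lies 11 mm behind it (bot.tip_extent is the distance from the TCP to the fingertips, in m); z points along the fingers, y is the line along which they close (so a half turn about z gives the same grasp; the last joint's range is limited). The gripper opens to 87 mm and grips with 3 to 60 N. Pads are 19 mm wide; open, the fingers measure 117 mm over their backs; the gripper's body (75 mm by 190 mm) begins 51 mm behind the grasp point.
Start: joints at [61.793, 30.224, 82.088, -0, 67.689, -10.227], TCP at [0.193, 0.594, 0.231] pointing down, gripper open.
Joint ranges: [-176.69, 176.69], [-43.24, 126.21], [12.49, 139.97], [-82, 262], [0, 151.66], [-163.58, 163.58]. Speed limits (degrees/s): [159.86, 159.86, 180, 180, 180, 180].

INTERFACE

Orientations are given as a 3x3 rotation matrix whose columns are the frame's x, y, z axes.
In Python, from rig import bot, vision, workorder gives the robot as it stands.
- The arm moves only by the shell command python3 -m handwheel 'ROWS'. ROWS is JSON, a list of rows, each an object with "delta_rot": the turn, a rotation vector about the tool's x, y, z in rad, a list of three; "xyz": the shift along the tool's x, y, z in mm, a list of three; "hand": the closure, from -1 (fully open) to 1 (shut). A call has exactly 5 rows; each row is the pose to reach, as a shift and turn from the pose commanded when the call began, along the tool's axes at that moment; what a row does not reach only later rows make up. A row lasts 1/8 s, in which the tool goes at most 62.5 mm and 10.7 degrees, less where a joint would pass 70% of its speed; a pose out of reach is approached as far as the arm can. A call with a gripper value outside its range is refused whole. The fingers move at their own pace and stop on an object; the grip force is fixed at half the most. Time passes only in rows, so rows that repeat a pose let the fingers close, or fill a call up. It gives the time, the measured TCP pose, the force, the opening and the grip force at its end, in the units of the state.
- bot.read_state(): the state, without advancing time (a new reading comes with each control period).
- vision.capture(name): name is "side" or "top"; returns the picture (400x640x3 uint8, red, green, blue); there is no depth.
- vision.camera_model(name): a dict with "camera_matrix" (3x3 intrinsics, pixels), "dist_coeffs" ([k1, k2, p1, p2, k3] as OpenCV has them; the pictures are not rectified), "camera_from_world" (4x4, takes a point from world to camera coordinates). Camera axes: x right, y up, looking along -z (the intrinsics and any distortion apply to the point x, -y, -z); pixel columns grow to the right and rows downward; lengths in m; the calibration is good to about 2 mm. A picture is of the moment at which its call begins. camera_model takes no time and is no camera call.
- workorder.hand_in(): hands the job in; it is judged then, once.
The state is a dict: "time_s": time; "joint_positions": joint angles; "qvel": joint speeds; "tau": joint torques, N m; "position": TCP position; "tcp_rot": TCP orientation; "force": force on the tool from outside, world axes, zero at the start; "moment": the same for the moment, N m; "opening": opening from 0.0 (shut) to 1.0 (fully open); "grasp_force": force on a finger pad.
Only numpy, scipy, OpenCV 4.12 (cv2) and the standard library are available. Lean on these libraries where they do the work, as an engineer would, in place of code of your own. Each camera call takes 0.05 s, during which the arm holds its last target. There are 200 camera calls.

## Working session

There is one attempt and no reset: what is moved stays moved. The work goes in short steps, Python scripts to look and compute and a shell command to move; the robot and the scene stay as the last step left them, time stands still between calls to the robot, and variables do not carry over. Pictures are saved under pics/ and viewed, at most 10 in all, crops included, and the job is handed in when it is done.

```bash
mkdir -p pics; python3 - <<'E'
from rig import bot, vision
import cv2,numpy as np
np.set_printoptions(precision=4,suppress=True)
for n in("side","top"):
    im=vision.capture(n); cv2.imwrite(f"pics/{n}0.png",im[:,:,::-1]); m=vision.camera_model(n)
    T=np.array(m["camera_from_world"]);print(n,np.array(m["camera_matrix"]),m["dist_coeffs"],-T[:3,:3].T@T[:3,3],T[:3,:3])
s=bot.read_state();print(s)
E
```

```text
side [[446.0819   0.     311.8949]
 [  0.     446.0819 194.584 ]
 [  0.       0.       1.    ]] [-0.0679  0.      0.      0.      0.    ] [ 0.2842 -0.785   0.7585] [[ 0.9394 -0.3426 -0.0137]
 [ 0.2106  0.545   0.8115]
 [-0.2705 -0.7652  0.5842]]
top [[406.2955   0.     322.9095]
 [  0.     406.2955 194.9502]
 [  0.       0.       1.    ]] [-0.0588  0.      0.      0.      0.    ] [0.5246 0.0636 1.3877] [[-0.0256 -0.9996 -0.0076]
 [ 0.9981 -0.026   0.055 ]
 [-0.0552 -0.0062  0.9985]]
{'time_s': 0.1, 'joint_positions': array([ 61.7948,  30.2741,  82.1481,  -0.0007,  67.6898, -10.2278]), 'qvel': array([ 0.0028, -0.1661, -0.1513, -0.091 ,  0.0424,  0.0415]), 'tau': array([ -0.0001, -44.0989, -17.7151,   0.0635,   0.0534,  -0.0001]), 'position': array([0.1926, 0.5939, 0.2297]), 'tcp_rot': array([[-0.9512,  0.3086, -0.0009],
       [ 0.3086,  0.9512, -0.0017],
       [ 0.0003, -0.0019, -1.    ]]), 'force': array([-0.6916,  0.3521,  0.4185]), 'moment': array([-0.0339, -0.0108,  0.0715]), 'grasp_force': 0.0, 'opening': 1.0015080465301334}
```

View pics/top0.png

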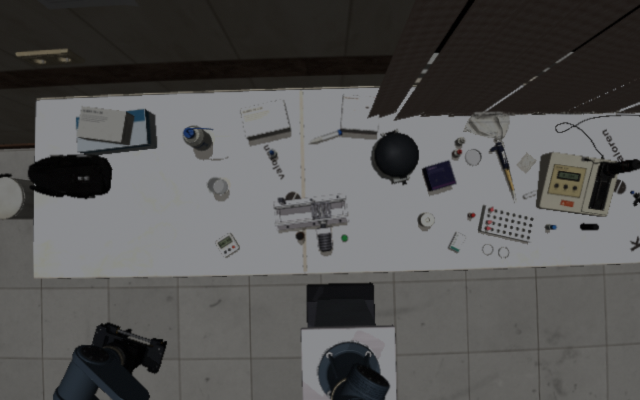

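View pics/side0.png

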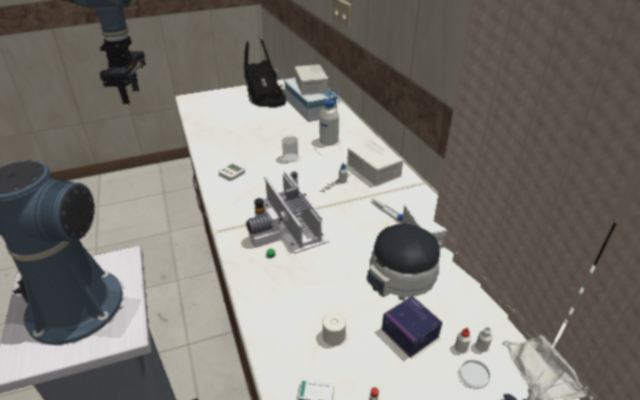

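The top view shows the fixture at about (312,213) with the motor at (325,243). In the side view it is at about (293,215). I'll zoom in on both.

```bash
python3 - <<'E'
import cv2,numpy as np
a=cv2.imread("pics/top0.png")[180:265,262:362]; b=cv2.imread("pics/side0.png")[165:260,235:335]
a=cv2.resize(a,None,fx=6,fy=6,interpolation=cv2.INTER_CUBIC);b=cv2.resize(b,None,fx=6,fy=6,interpolation=cv2.INTER_CUBIC)
cv2.imwrite("pics/tc.png",cv2.convertScaleAbs(a,alpha=1.4));cv2.imwrite("pics/sc.png",b)
E
```

```text
(no output)
```

View pics/tc.png

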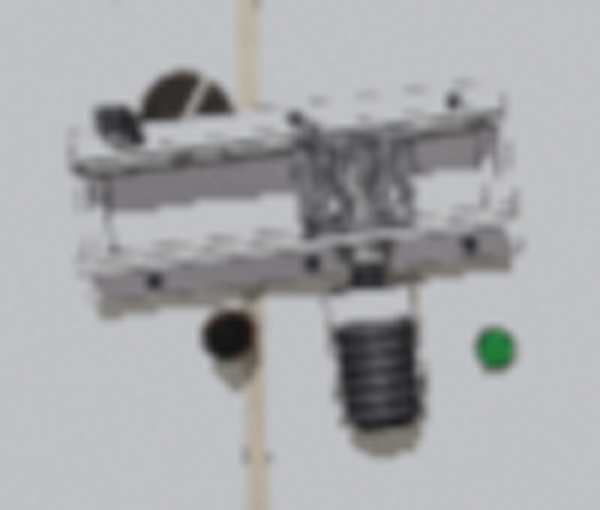

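View pics/sc.png

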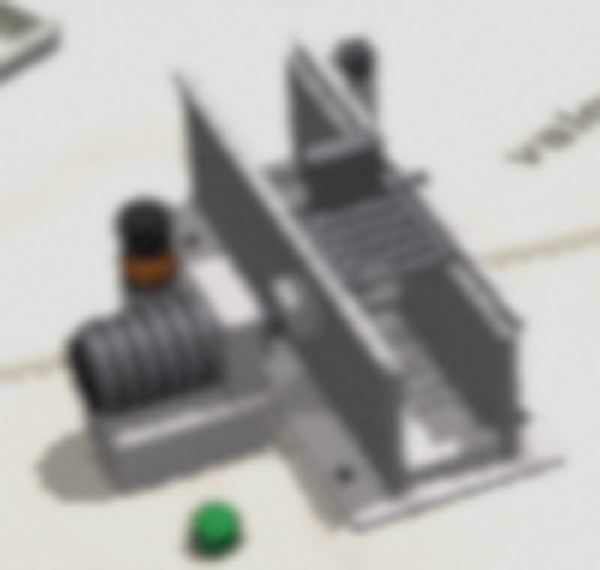

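```bash
cat > h.py <<'E'
import cv2,numpy as np
from rig import vision
from scipy.optimize import least_squares
F=np.diag([1,-1,-1.])
def proj(n,P):
    m=vision.camera_model(n);T=F@np.array(m["camera_from_world"])[:3]
    q=cv2.projectPoints(np.atleast_2d(P).astype(float),cv2.Rodrigues(T[:,:3])[0],T[:,3],np.array(m["camera_matrix"]),np.array(m["dist_coeffs"]))[0]
    return q[:,0]
def w(p,P):
    c,s=np.cos(p[2]),np.sin(p[2]);P=np.atleast_2d(P)
    return np.c_[p[0]+c*P[:,0]-s*P[:,1],p[1]+s*P[:,0]+c*P[:,1],P[:,2]]
E
python3 - <<'E'
from h import *
S=lambda *a:np.array(a)/6+[235,165]-.4
U=lambda *a:np.array(a)/6+[262,180]-.4
def res(p):
    t=p[3]
    A=np.array([[-.025,-.083,.083],[-.025,.153,.083],[.027,-.083,.083],[.027,.153,.083],[-.018,t-.004,.108],[.018,t-.004,.108],[.018,t-.004,.080],[-.018,t-.004,.08]])
    a=proj("side",w(p,A))-S((398,368),(180,75),(518,325),(297,45),(300,160),(380,143),(384,193),(308,210))
    B=np.array([[-.057,.023,.073],[-.057,-.023,.073],[.049,.125,.087],[.027,-.083,.083],[.027,.153,.083],[-.025,-.083,.083],[-.025,.153,.083]])
    b=proj("top",w(p,B))-U((332,320),(412,320),(118,122),(500,100),(75,155),(515,210),(85,265))
    return np.r_[a.ravel(),b.ravel()]
r=least_squares(res,[.55,.05,.1,.03],loss='soft_l1');p=r.x
print(p,np.degrees(p[2]));print(res(p).reshape(-1,2).round(1))
E
```

```text
[0.54748433 0.07697312 0.09536071 0.03324371] 5.463766283147238
[[ 0.2 -0.6]
 [ 1.2 -0.8]
 [-0.2  0.4]
 [-0.9 -0.4]
 [ 0.4  0.2]
 [ 0.1 -0.7]
 [-0.2 -0.1]
 [-0.4  0.7]
 [-0.2 -4.2]
 [ 0.6 -5.9]
 [-0.1 -0.1]
 [ 1.4  2.6]
 [-0.7  2.3]
 [ 0.9  0.3]
 [-0.5  0. ]]
```

```bash
cat >> h.py <<'E'
p0=np.array([.5475,.0770,.0954])
def go(f,p=p0):
    "shift (mm, tool axes) and turn (rotvec, tool axes) to fixture point f (mm), tool y along fixture y, pointing down"
    from rig import bot
    from scipy.spatial.transform import Rotation as Ro
    s=bot.read_state();R=s["tcp_rot"];c,n=np.cos(p[2]),np.sin(p[2])
    G=np.array([[-c,-n,0],[-n,c,0],[0,0,-1.]])
    d=w(p,np.array(f)/1e3)[0]-s["position"]
    cur=s["position"]-[p[0],p[1],0];fx=[c*cur[0]+n*cur[1],-n*cur[0]+c*cur[1],cur[2]]
    print("t",s["time_s"],"fix",np.round(np.array(fx)*1e3,1),"F",np.round(s["force"],1),"open",round(s["opening"],2),"| xyz",(R.T@d*1e3).round(1),"rot",Ro.from_matrix(R.T@G).as_rotvec().round(4))
E
python3 -c "
from h import *
go([0,-12,180])"
```

```text
t 0.1 fix [-304.1  548.4  229.7] F [-0.7  0.4  0.4] open 1.0 | xyz [-501.9 -393.1   50.3] rot [-0.0018 -0.0007 -0.4092]
```

```bash
python3 -m handwheel '[{"xyz":[-48,-38,2],"delta_rot":[0,0,-0.08],"hand":1},{"xyz":[-96,-76,6],"delta_rot":[0,0,-0.16],"hand":1},{"xyz":[-144,-113,12],"delta_rot":[0,0,-0.24],"hand":1},{"xyz":[-192,-150,20],"delta_rot":[0,0,-0.32],"hand":1},{"xyz":[-240,-188,25],"delta_rot":[-0.002,-0.001,-0.409],"hand":1}]'; python3 -c "
from h import *
go([0,-12,180])"
```

```text
time_s: 0.72
position: [0.3638, 0.3399, 0.2051]
tcp_rot: [[-0.995, -0.098, 0.001], [-0.098, 0.995, 0.002], [-0.001, 0.002, -1.0]]
force: [0.8, 0.8, -0.0]
opening: 0.516
grasp_force: 0.0
t 0.725 fix [-157.8  279.2  205.1] F [ 0.8  0.8 -0. ] open 0.52 | xyz [-156.9 -291.7   24.8] rot [0.0016 0.0012 0.0031]
```

```bash
python3 -m handwheel '[{"xyz":[-30,-55,4],"delta_rot":[0,0,0],"hand":1},{"xyz":[-60,-110,8],"delta_rot":[0,0,0],"hand":1},{"xyz":[-90,-165,14],"delta_rot":[0,0,0],"hand":1},{"xyz":[-120,-220,20],"delta_rot":[0,0,0],"hand":1},{"xyz":[-145,-270,25],"delta_rot":[0,0,0],"hand":1}]'; python3 -m handwheel '[{"xyz":[-6,-10,0],"delta_rot":[0,0,0],"hand":1},{"xyz":[-12,-20,0],"delta_rot":[0,0,0],"hand":1},{"xyz":[-12,-20,0],"delta_rot":[0,0,0],"hand":1},{"xyz":[-12,-20,0],"delta_rot":[0,0,0],"hand":1},{"xyz":[-12,-20,0],"delta_rot":[0,0,0],"hand":1}]'; python3 - <<'E'
from h import *
go([0,-12,140]);go([0,-12,97])
a=vision.capture("side")[120:270,215:365]
cv2.imwrite("pics/s1.png",cv2.resize(a,None,fx=4,fy=4,interpolation=cv2.INTER_CUBIC)[:,:,::-1])
E
```

```text
time_s: 1.35
position: [0.5342, 0.0846, 0.1798]
tcp_rot: [[-0.996, -0.094, 0.001], [-0.094, 0.996, 0.002], [-0.001, 0.002, -1.0]]
force: [0.5, 0.4, 0.8]
opening: 0.018
grasp_force: 0.0
time_s: 1.98
position: [0.5464, 0.069, 0.1804]
tcp_rot: [[-0.995, -0.097, 0.001], [-0.097, 0.995, 0.002], [-0.001, 0.002, -1.0]]
force: [0.0, 0.4, 0.2]
opening: 0.008
grasp_force: 0.0
t 1.975 fix [ -1.9  -7.9 180.4] F [0.  0.4 0.2] open 0.01 | xyz [-1.8 -4.2 40.4] rot [0.0019 0.0011 0.0015]
t 1.975 fix [ -1.9  -7.9 180.4] F [0.  0.4 0.2] open 0.01 | xyz [-1.8 -4.3 83.4] rot [0.0019 0.0011 0.0015]
```

View pics/s1.png

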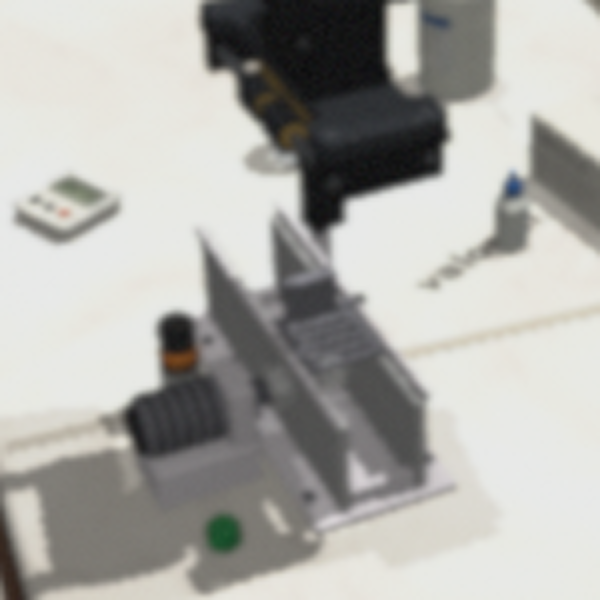

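The closed fingers hang above the guard, with the tips near (325,262). The tab is behind them at about (308,295), and the guard plate is still closed at (340,335). Next I'll go down on the -y side of the tab and push.

```bash
python3 -m handwheel '[{"xyz":[-1,-6,20],"delta_rot":[0,0,0],"hand":1},{"xyz":[-2,-8,40],"delta_rot":[0.002,0.001,0.001],"hand":1},{"xyz":[-2,-8,60],"delta_rot":[0.002,0.001,0.001],"hand":1},{"xyz":[-2,-8,75],"delta_rot":[0.002,0.001,0.001],"hand":1},{"xyz":[-2,-8,84],"delta_rot":[0.002,0.001,0.001],"hand":1}]'; python3 -m handwheel '[{"xyz":[0,6,0],"delta_rot":[0,0,0],"hand":1},{"xyz":[0,14,0],"delta_rot":[0,0,0],"hand":1},{"xyz":[0,22,0],"delta_rot":[0,0,0],"hand":1},{"xyz":[0,30,0],"delta_rot":[0,0,0],"hand":1},{"xyz":[0,38,0],"delta_rot":[0,0,0],"hand":1}]'; python3 -c "
from h import *
go([0,123,97])"
```

```text
time_s: 2.65
position: [0.5495, 0.0605, 0.0955]
tcp_rot: [[-0.996, -0.095, -0.0], [-0.095, 0.996, -0.0], [0.0, -0.0, -1.0]]
force: [0.2, 0.9, 0.6]
opening: 0.005
grasp_force: 0.0
time_s: 3.28
position: [0.5465, 0.0985, 0.0966]
tcp_rot: [[-0.996, -0.095, 0.001], [-0.095, 0.996, -0.001], [-0.001, -0.001, -1.0]]
force: [-0.6, -1.9, 1.2]
opening: 0.003
grasp_force: 0.8
t 3.275 fix [ 1.  21.5 96.6] F [-0.6 -1.9  1.2] open 0.0 | xyz [  1.1 101.5  -0.5] rot [-0.0009  0.001  -0.0005]
```

```bash
python3 -m handwheel '[{"xyz":[0,14,0],"delta_rot":[0,0,0],"hand":1},{"xyz":[0,28,0],"delta_rot":[0,0,0],"hand":1},{"xyz":[0,42,0],"delta_rot":[0,0,0],"hand":1},{"xyz":[0,56,0],"delta_rot":[0,0,0],"hand":1},{"xyz":[0,68,0],"delta_rot":[0,0,0],"hand":1}]';python3 -m handwheel '[{"xyz":[0,4,0],"delta_rot":[0,0,0],"hand":1},{"xyz":[0,8,0],"delta_rot":[0,0,0],"hand":1},{"xyz":[0,12,0],"delta_rot":[0,0,0],"hand":1},{"xyz":[0,16,0],"delta_rot":[0,0,0],"hand":1},{"xyz":[0,20,0],"delta_rot":[0,0,0],"hand":1}]'; python3 -c "
from h import *
go([0,123,97])"
```

```text
time_s: 3.9
position: [0.54, 0.1668, 0.0963]
tcp_rot: [[-0.996, -0.095, 0.001], [-0.095, 0.996, -0.0], [-0.001, -0.0, -1.0]]
force: [0.4, -1.9, 1.9]
opening: 0.003
grasp_force: 1.1
time_s: 4.53
position: [0.5381, 0.1857, 0.0962]
tcp_rot: [[-0.996, -0.094, 0.001], [-0.094, 0.996, -0.0], [-0.0, -0.0, -1.0]]
force: [0.6, -1.2, 1.2]
opening: 0.007
grasp_force: 1.0
t 4.525 fix [  1.  109.1  96.2] F [ 0.6 -1.2  1.2] open 0.01 | xyz [ 1.  13.9 -0.8] rot [-0.0003  0.0005 -0.0016]
```

```bash
python3 -m handwheel '[{"xyz":[0,2,0],"delta_rot":[0,0,0],"hand":1},{"xyz":[0,4,0],"delta_rot":[0,0,0],"hand":1},{"xyz":[0,6,0],"delta_rot":[0,0,0],"hand":1},{"xyz":[0,8,0],"delta_rot":[0,0,0],"hand":1},{"xyz":[0,9,0],"delta_rot":[0,0,0],"hand":1}]'; python3 -m handwheel '[{"xyz":[0,1,0],"delta_rot":[0,0,0],"hand":1},{"xyz":[0,2,0],"delta_rot":[0,0,0],"hand":1},{"xyz":[0,3,0],"delta_rot":[0,0,0],"hand":1},{"xyz":[0,4,0],"delta_rot":[0,0,0],"hand":1},{"xyz":[0,5,0],"delta_rot":[0,0,0],"hand":1}]';python3 -c "
from h import *
go([0,123,97])"
```

```text
time_s: 5.15
position: [0.5377, 0.1912, 0.0962]
tcp_rot: [[-0.995, -0.097, 0.0], [-0.097, 0.995, -0.007], [0.0, -0.007, -1.0]]
force: [1.1, -14.7, 3.4]
opening: 0.007
grasp_force: 7.7
time_s: 5.78
position: [0.5359, 0.2003, 0.0958]
tcp_rot: [[-0.996, -0.094, -0.001], [-0.094, 0.996, 0.0], [0.001, 0.0, -1.0]]
force: [-0.5, -0.2, 0.4]
opening: 0.007
grasp_force: 0.0
t 5.775 fix [  0.2 123.8  95.8] F [-0.5 -0.2  0.4] open 0.01 | xyz [ 0.2 -0.8 -1.2] rot [ 0.0005 -0.0011 -0.0011]
```

The push force peaked at 14.7 N and then dropped to zero, so the guard has snapped past the detent. I'll back off, rise, open, and look from above the head.

```bash
python3 -m handwheel '[{"xyz":[0,-15,0],"delta_rot":[0,0,0],"hand":1},{"xyz":[0,-30,-40],"delta_rot":[0,0,0],"hand":0},{"xyz":[0,-60,-60],"delta_rot":[0,0,0],"hand":-1},{"xyz":[0,-100,-64],"delta_rot":[0,0,0],"hand":-1},{"xyz":[0,-124,-64],"delta_rot":[0,0,0],"hand":-1}]'; python3 -m handwheel '[{"xyz":[0,0,0],"delta_rot":[0,0,0],"hand":-1},{"xyz":[0,0,0],"delta_rot":[0,0,0],"hand":-1},{"xyz":[0,0,0],"delta_rot":[0,0,0],"hand":-1},{"xyz":[0,0,0],"delta_rot":[0,0,0],"hand":-1},{"xyz":[0,0,0],"delta_rot":[0,0,0],"hand":-1}]';python3 - <<'E'
from h import *
go([0,0,100]);go([0,0,40])
a=vision.capture("side")[140:240,225:345]
cv2.imwrite("pics/s2.png",cv2.resize(a,None,fx=6,fy=6,interpolation=cv2.INTER_CUBIC)[:,:,::-1])
q=lambda *P:((proj("side",w(p0,np.array(P)/1e3))-[225,140])*6).round()
print(q([8,0,50],[-8,0,50],[0,138,108],[0,43,151],[0,-43,151],[-21,-71,75],[23,-71,75]))
E
```

```text
time_s: 6.4
position: [0.5486, 0.074, 0.1609]
tcp_rot: [[-0.996, -0.093, 0.002], [-0.093, 0.996, -0.001], [-0.002, -0.001, -1.0]]
force: [0.1, -0.3, -0.2]
opening: 0.371
grasp_force: 0.0
time_s: 7.02
position: [0.5482, 0.0767, 0.1602]
tcp_rot: [[-0.995, -0.095, 0.0], [-0.095, 0.995, -0.0], [-0.0, -0.0, -1.0]]
force: [-0.2, 0.8, 0.1]
opening: 0.942
grasp_force: 0.0
t 7.025 fix [  0.7  -0.3 160.2] F [-0.2  0.8  0.1] open 0.94 | xyz [ 0.7  0.4 60.2] rot [-0.0003  0.0003 -0.0002]
t 7.025 fix [  0.7  -0.3 160.2] F [-0.2  0.8  0.1] open 0.94 | xyz [  0.7   0.4 120.2] rot [-0.0003  0.0003 -0.0002]
[[449. 438.]
 [415. 449.]
 [304. 174.]
 [382. 196.]
 [468. 303.]
 [454. 507.]
 [553. 477.]]
```

View pics/s2.png

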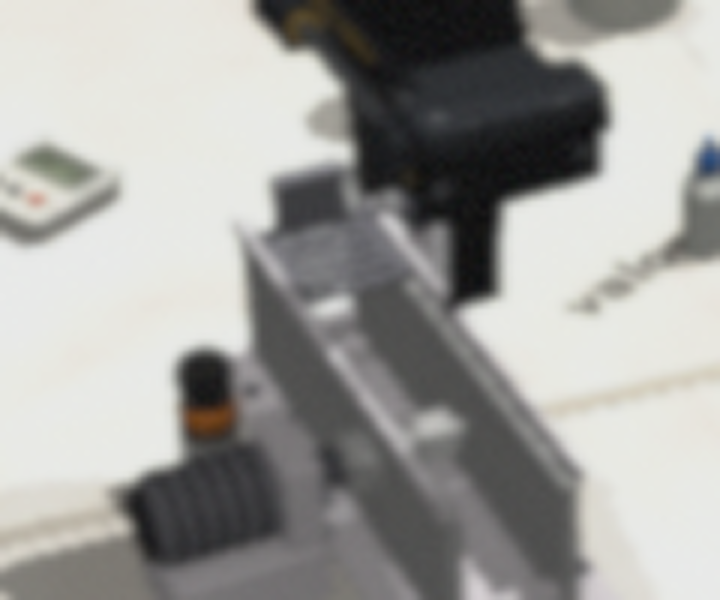

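The guard is latched open, with its tab at about (308,195) and its plate beyond the gap. The hex head shows at about (436,430), as predicted. I'll go down over it.

```bash
python3 -m handwheel '[{"xyz":[0.5,0,25],"delta_rot":[0,0,0],"hand":-1},{"xyz":[0.5,0,45],"delta_rot":[0,0,0],"hand":-1},{"xyz":[0.5,0,60],"delta_rot":[0,0,0],"hand":-1},{"xyz":[0.5,0,75],"delta_rot":[0,0,0],"hand":-1},{"xyz":[0.5,0,85],"delta_rot":[0,0,0],"hand":-1}]'; python3 -c "
from h import *
go([0,0,40])"
```

```text
time_s: 7.7
position: [0.5478, 0.0761, 0.0744]
tcp_rot: [[-0.996, -0.094, -0.0], [-0.094, 0.996, -0.0], [0.0, -0.0, -1.0]]
force: [-0.4, 0.4, -0.7]
opening: 1.001
grasp_force: 0.0
t 7.7 fix [ 0.2 -0.9 74.4] F [-0.4  0.4 -0.7] open 1.0 | xyz [ 0.2  0.9 34.4] rot [-0.0002 -0.     -0.0011]
```

```bash
python3 -m handwheel '[{"xyz":[0,1,12],"delta_rot":[0,0,0],"hand":-1},{"xyz":[0,1,24],"delta_rot":[0,0,0],"hand":-1},{"xyz":[0,1,34],"delta_rot":[0,0,0],"hand":-1},{"xyz":[0,1,34],"delta_rot":[0,0,0],"hand":0},{"xyz":[0,1,34],"delta_rot":[0,0,0],"hand":1}]';  python3 -m handwheel '[{"xyz":[0,0,0],"delta_rot":[0,0,0],"hand":1},{"xyz":[0,0,0],"delta_rot":[0,0,0],"hand":1},{"xyz":[0,0,0],"delta_rot":[0,0,0],"hand":1},{"xyz":[0,0,0],"delta_rot":[0,0,0],"hand":1},{"xyz":[0,0,0],"delta_rot":[0,0,0],"hand":1}]';python3 -c "
from h import *
go([0,0,40])
print(bot.read_state()['moment']) if 0 else None"
```

```text
time_s: 8.32
position: [0.548, 0.0771, 0.0414]
tcp_rot: [[-0.996, -0.094, 0.001], [-0.094, 0.996, -0.0], [-0.001, -0.0, -1.0]]
force: [0.3, -0.9, -0.6]
opening: 0.852
grasp_force: 0.0
time_s: 8.95
position: [0.5478, 0.0772, 0.0413]
tcp_rot: [[-0.996, -0.094, 0.0], [-0.094, 0.996, 0.0], [-0.0, 0.0, -1.0]]
force: [-0.9, 7.8, 0.7]
opening: 0.284
grasp_force: 4.8
t 8.95 fix [ 0.3  0.2 41.3] F [-0.9  7.8  0.7] open 0.28 | xyz [ 0.3 -0.2  1.3] rot [ 0.0001  0.0003 -0.0016]
```

```bash
python3 -m handwheel '[{"xyz":[0,0,0],"delta_rot":[0,0,0],"hand":1},{"xyz":[0,0,0],"delta_rot":[0,0,0],"hand":1},{"xyz":[0,0,0],"delta_rot":[0,0,0],"hand":1},{"xyz":[0,0,0],"delta_rot":[0,0,0],"hand":1},{"xyz":[0,0,0],"delta_rot":[0,0,0],"hand":1}]';python3 -c "
from h import *
go([0,0,40])
print(bot.read_state()['moment'],bot.read_state()['grasp_force'])"
```

```text
time_s: 9.57
position: [0.5475, 0.0793, 0.0412]
tcp_rot: [[-0.996, -0.092, 0.0], [-0.092, 0.996, 0.003], [-0.0, 0.003, -1.0]]
force: [0.5, 8.6, 0.4]
opening: 0.233
grasp_force: 29.0
t 9.575 fix [ 0.2  2.3 41.2] F [0.5 8.6 0.4] open 0.23 | xyz [ 0.2 -2.3  1.2] rot [ 0.0029  0.0005 -0.0029]Traceback (most recent call last):
  File "<string>", line 4, in <module>
    print(bot.read_state()['moment'],bot.read_state()['grasp_force'])
          ^^^
NameError: name 'bot' is not defined
```

The head sits about 2 mm to +y, and the opening of 20.3 mm means the pads are almost on the flats. I'll shift to relieve the side load, then hold.

```bash
python3 -m handwheel '[{"xyz":[0,1,0],"delta_rot":[0,0,0],"hand":1},{"xyz":[0,2,0],"delta_rot":[0,0,0],"hand":1},{"xyz":[0,2.5,0],"delta_rot":[0,0,0],"hand":1},{"xyz":[0,2.5,0],"delta_rot":[0,0,0],"hand":1},{"xyz":[0,2.5,0],"delta_rot":[0,0,0],"hand":1}]'
for i in 1 2 3 4; do python3 -m handwheel '[{"xyz":[0,0,0],"delta_rot":[0,0,0],"hand":1},{"xyz":[0,0,0],"delta_rot":[0,0,0],"hand":1},{"xyz":[0,0,0],"delta_rot":[0,0,0],"hand":1},{"xyz":[0,0,0],"delta_rot":[0,0,0],"hand":1},{"xyz":[0,0,0],"delta_rot":[0,0,0],"hand":1}]'|grep -E "open|grasp|force|position";done;python3 -c "
from h import *
from rig import bot
go([0,0,40])
print(bot.read_state()['moment'])"
```

```text
time_s: 10.2
position: [0.5475, 0.0794, 0.0412]
tcp_rot: [[-0.996, -0.094, 0.0], [-0.094, 0.996, -0.0], [-0.0, -0.0, -1.0]]
force: [-0.1, 1.8, 0.0]
opening: 0.234
grasp_force: 28.9
position: [0.5475, 0.0794, 0.0412]
force: [-0.2, 0.2, -0.7]
opening: 0.23
grasp_force: 28.9
position: [0.5475, 0.0795, 0.0412]
force: [-0.4, -1.0, -1.2]
opening: 0.231
grasp_force: 28.9
position: [0.5475, 0.0795, 0.0412]
force: [-0.9, -2.1, -1.2]
opening: 0.229
grasp_force: 28.8
position: [0.5475, 0.0795, 0.0412]
force: [0.4, -3.4, -1.5]
opening: 0.23
grasp_force: 28.9
t 12.7 fix [ 0.2  2.5 41.2] F [ 0.4 -3.4 -1.5] open 0.23 | xyz [ 0.2 -2.5  1.2] rot [-0.0003  0.0003 -0.0012]
[-0.33684137  0.06307724 -0.1110419 ]
```

```bash

for i in 1 2 3 4 5 6; do python3 -m handwheel '[{"xyz":[0,0,0],"delta_rot":[0,0,0],"hand":1},{"xyz":[0,0,0],"delta_rot":[0,0,0],"hand":1},{"xyz":[0,0,0],"delta_rot":[0,0,0],"hand":1},{"xyz":[0,0,0],"delta_rot":[0,0,0],"hand":1},{"xyz":[0,0,0],"delta_rot":[0,0,0],"hand":1}]'|grep -E "open|grasp|force";python3 -c "
from rig import bot
print(bot.read_state()['moment'])";done;python3 - <<'E'
from h import *
go([0,0,40])
a=vision.capture("side")[140:240,225:345]
cv2.imwrite("pics/s3.png",cv2.resize(a,None,fx=6,fy=6,interpolation=cv2.INTER_CUBIC)[:,:,::-1])
E
```

```text
force: [-1.6, -3.1, -1.7]
opening: 0.228
grasp_force: 28.9
[-0.40420507  0.08142968 -0.0788899 ]
force: [0.3, -3.8, -1.2]
opening: 0.23
grasp_force: 29.5
[-0.4146784   0.12865621 -0.13022589]
force: [-0.3, -3.6, -2.4]
opening: 0.232
grasp_force: 29.5
[-0.41791459  0.0893648  -0.05989613]
force: [-1.2, -3.8, -2.4]
opening: 0.228
grasp_force: 29.5
[-0.40423964  0.14601823 -0.07819612]
force: [-0.8, -4.6, -2.7]
opening: 0.23
grasp_force: 29.5
[-0.48374281  0.14832463 -0.11242419]
force: [-1.0, -4.5, -1.2]
opening: 0.229
grasp_force: 29.5
[-0.55110917  0.09949537 -0.09877747]
t 16.45 fix [ 0.3  2.6 41.3] F [-1.  -4.5 -1.2] open 0.23 | xyz [ 0.3 -2.6  1.3] rot [-0.0003  0.0003 -0.0012]
```

View pics/s3.png

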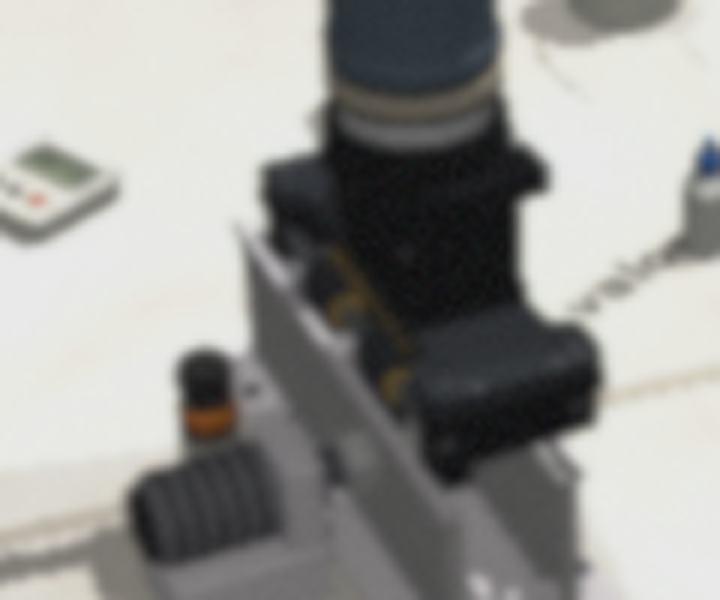

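The gripper sits in the gap over the head at about (440,430) and now hides the tab. Opening is steady at 20 mm and the force is small, so I'll keep holding.

```bash

for i in 1 2 3 4 5 6 7 8 9 10 11 12 13 14; do python3 -m handwheel '[{"xyz":[0,0,0],"delta_rot":[0,0,0],"hand":1},{"xyz":[0,0,0],"delta_rot":[0,0,0],"hand":1},{"xyz":[0,0,0],"delta_rot":[0,0,0],"hand":1},{"xyz":[0,0,0],"delta_rot":[0,0,0],"hand":1},{"xyz":[0,0,0],"delta_rot":[0,0,0],"hand":1}]'|grep -E "open|grasp|force"|tr '\n' ' ';python3 -c "
from rig import bot
s=bot.read_state();print(s['time_s'],s['moment'].round(2))";done; python3 - <<'E'
from h import *
go([0,2.6,41.3])
a=vision.capture("top")[180:265,262:362]
cv2.imwrite("pics/t4.png",cv2.resize(a,None,fx=6,fy=6,interpolation=cv2.INTER_CUBIC)[:,:,::-1])
E
```

```text
force: [-0.2, -5.9, -1.7] opening: 0.228 grasp_force: 29.5 17.125 [-0.52  0.15 -0.08]
force: [-0.9, -5.3, -2.9] opening: 0.229 grasp_force: 29.5 17.75 [-0.57  0.2  -0.08]
force: [-0.8, -4.3, -2.1] opening: 0.227 grasp_force: 29.5 18.375 [-0.62  0.18 -0.02]
force: [-0.9, -4.8, -2.9] opening: 0.231 grasp_force: 29.5 19.0 [-0.56  0.17 -0.11]
force: [-2.0, -4.5, -2.6] opening: 0.23 grasp_force: 29.5 19.625 [-0.58  0.21 -0.07]
force: [-1.1, -4.9, -2.8] opening: 0.231 grasp_force: 29.5 20.25 [-0.55  0.2  -0.13]
force: [-0.9, -5.1, -2.6] opening: 0.23 grasp_force: 29.5 20.875 [-0.6   0.17 -0.09]
force: [-0.7, -4.8, -2.8] opening: 0.232 grasp_force: 29.5 21.5 [-0.58  0.18 -0.08]
force: [-1.1, -4.7, -2.5] opening: 0.229 grasp_force: 29.5 22.125 [-0.57  0.16 -0.04]
force: [-0.9, -3.9, -2.2] opening: 0.229 grasp_force: 29.5 22.75 [-0.57  0.18 -0.06]
force: [-0.6, -5.2, -2.4] opening: 0.228 grasp_force: 29.5 23.375 [-0.58  0.19 -0.06]
force: [-0.7, -5.0, -2.6] opening: 0.225 grasp_force: 29.5 24.0 [-0.55  0.19 -0.07]
force: [-1.3, -5.2, -3.9] opening: 0.231 grasp_force: 29.5 24.625 [-0.6   0.16 -0.1 ]
force: [-0.4, -4.6, -2.9] opening: 0.227 grasp_force: 29.5 25.25 [-0.61  0.17 -0.07]
t 25.25 fix [ 0.3  2.6 41.2] F [-0.4 -4.6 -2.9] open 0.23 | xyz [ 0.3  0.  -0.1] rot [-0.0003  0.0003 -0.0012]
```

View pics/t4.png

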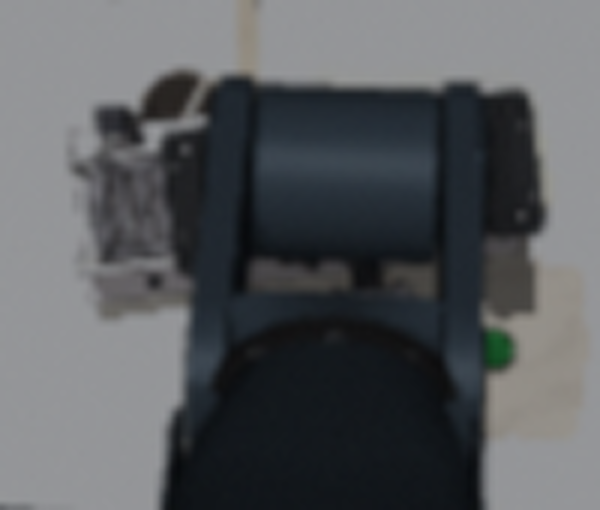

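The guard is at the far left end, about (130,205), and still latched open. Forces levelled off at about 18 s, which fits a tight nut, and the grip has held for over 15 s.

```bash
python3 -c "
from rig import workorder
print(workorder.hand_in())"
```

```text
the job is handed in; nothing more can be done
None
```

I handed the job in at about 25 s: the guard was latched open and the gripper was still holding the bolt head after more than 15 s without slipping. I had no direct reading of the nut; I judged it tight because the forces levelled off at about 18 s. The grip was 29.5 N, below the 40 N you gave but the most the gripper allows.

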